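# Index the tee-nut table to the next hole

## Robot

A 6-joint arm with a two-finger parallel gripper is mounted at the origin on the work surface. World frame = base frame: x ahead of the robot, y to its left, z up, the work surface at z = 0. Lengths are in mm, angles in rad, forces in N, time in s.
With the tool pointing down it reaches from about 300 to 775 mm from the base axis. Payload 14.6 kg.
Tool frame: the origin (TCP) lies midway between the tips of the shut fingers; the grasp point (between the pads) lies 19 mm behind it (manip.tcp_to_grasp is the distance from the TCP to the grasp point, in mm); z points along the fingers, x is the direction in which the jaws open and shut, and the axes are right-handed (so a half turn about z gives the same grasp; the last joint's range is limited). The gripper opens to 94 mm and grips with 3 to 60 N. Pads are 16 mm wide; open, the fingers measure 119 mm over their backs; the gripper's body (75 mm by 177 mm) begins 78 mm behind the grasp point.
Start: joints at [-1.281, 0.3, 1.521, -0, 1.321, -0.067], TCP at [192.095, -515.353, 205.446] pointing down, gripper open.
Joint ranges: [-3.03, 3.03], [-0.79, 2.21], [0.23, 2.52], [-1.04, 4.18], [0, 3.07], [-2.55, 2.55]. Speed limits (rad/s): [2.22, 2.22, 2.57, 3.14, 3.14, 3.14].

## Interface

Orientations are given as [roll, pitch, yaw] about the fixed x, y, z axes, in that order (R = Rz(yaw) Ry(pitch) Rx(roll)).
In Python, from cell import manip gives the robot as it stands.
- The arm moves only by the tool arm_command, never from a script. Its argument "steps" is a list of rows, each a list of 3 entries, a list of its own where there are three numbers: the opening, from 0 (shut) to 1 (fully open), then the shift along the tool's x, y, z in cm, then the turn about the tool's z in rad. A call has 1 to 5 rows; each row shifts and turns the commanded pose from where the row before left it, along the tool's axes as they then stand; what a row does not reach is not made up. A row lasts 1/12 s, in which the tool goes at most 41.7 mm and 7.16 degrees, less where a joint would pass 70% of its speed; a pose out of reach is approached as far as the arm can. A call with a gripper value outside its range is refused whole. The fingers move at their own pace and stop on an object; "force" is the grip in N (left out, the last holds). Time passes only in rows, so rows that do not move let the fingers close. It gives the time, the measured TCP pose, the force and the opening at its end, in the units of the state.
- manip.read_state(): the state, without advancing time (a new reading comes with each control period).
- manip.camera(name): name is "side" or "top"; returns (picture, depth): 384x512x3 uint8, red, green, blue; 384x512 float32, mm along the optical axis (not along the pixel's ray), 0 where there is no reading.
- manip.calibration(name): a dict with "fx", "fy", "cx", "cy" (pixels), "R" (3x3) and "t" (3): a world point X has camera coordinates R X + t. Camera axes: x right, y down, z forward; pixel columns grow to the right and rows downward; lengths in mm; the calibration is good to about 2 mm. A picture is of the moment at which its call begins. calibration takes no time and is no camera call.
- manip.sign_off(): hands the job in, once; it reports no verdict.
The state is a dict: "clock": time; "joints": joint angles; "qd": joint speeds; "effort": joint torques, N m; "eef_pos": TCP position; "eef_rot": TCP orientation; "wrist_force": force on the tool from outside, world axes, zero at the start; "moment": the same for the moment, N m; "finger_gap": finger opening in mm.
Only numpy, scipy, OpenCV 4.12 (cv2) and the standard library are available. Lean on these libraries where they do the work, as an engineer would, in place of code of your own. Each camera call takes 0.05 s, during which the arm holds its last target.

## Task

The tee-nut under the hand press is set: bring the next empty bore of the seat blank under the ram. With the fingertips push the spring plunger's pad down in its collar and, with it down, turn the rotary table anticlockwise (seen from above) exactly one hole, then let the plunger spring fully up, home in that hole. Only push, grip and lift nothing; do not turn backwards or carry the table past that hole, and leave the blank lying on the table and the things around it where they are.

Things in the scene. Friction and masses are not known exactly. Their poses are not given: they have to be found in the camera images.
- rotary (a joint): turn of the rotary table about its vertical axis, rad: 0 at the start, locked in its present hole; grows anticlockwise seen from above. The fixed ring under it has 8 holes 45 degrees apart: the next hole anticlockwise is at +0.785. Locked it has 0.01 rad of play either way. It takes about 4 N sideways at the collar to turn and stops where it is left.
- plunger (a joint): how far the spring plunger is pressed down, m: 0 fully up, peg home in a hole; 0.013 at the stop. From 0.008 the peg is clear and the table turns. Let go between holes it stays 0.008 down, the peg riding under the ring, and springs up by itself when a hole comes over the peg (the round nose finds it from about 2 mm off). 6 N starts it, 11 N holds it at the stop.
- pad (a point): centre of the flat top of the plunger's round black push pad, 51 mm dia, pressed straight down. It sits in a grey guard collar (see collar) on a short arm on the robot's side of the table and turns with it. Unpressed it is flush with the collar's rim, 88 mm above the work surface; shut fingertips enter the collar as they press it.
- collar (a point): centre of the rim of the guard collar, a tube 54 mm inside, 68 mm outside dia, 38 mm high, rim 88 mm above the work surface, 180 mm from the table's axis; it turns with the table, does not sink, and its wall can be pushed sideways from inside or outside. Axes: z up, x and y turn with the table.
- axis (a point): point on the rotary table's vertical axis, 88 mm above the work surface; fixed. The table is a 250 mm aluminium disc, its rubber face 66 mm high, on a round grey base; a green hand press, 264 mm high (its rack 280 mm), stands on an outrigger at the far right, its ram over the blank.
- blank: round plywood seat blank, 236 dia x 18 mm, loose on the table over a low centre spigot, top at 84 mm; origin at the centre of its underside, z up, x and y parallel to the collar's at the start. 8 bores on a 170 mm circle, three with steel tee-nuts: one of these is now under the ram, and the next bore clockwise of it is empty. Friction carries it round.
- hammer: bystander, loose on the work surface near the rotary table: tack hammer, wooden handle, 260 long, lying flat (mm); origin under its centre. Leave alone.
- spool: bystander, loose on the work surface near the rotary table: yellow thread spool, 48 dia, 68 high, upright (mm); origin under its centre. Leave alone.
- tin: bystander, loose on the work surface near the rotary table: low round blue tin, 85 dia, 28 high (mm); origin under its centre. Leave alone.
- jar: bystander, loose on the work surface near the rotary table: amber jar with yellow lid, 54 dia, 85 high, upright (mm); origin under its centre. Leave alone.
- tape_measure: bystander, loose on the work surface near the rotary table: grey tape measure, 62 x 58 x 34 high (mm); origin under its centre. Leave alone.
- screwdriver: bystander, loose on the work surface near the rotary table: screwdriver with black handle, 200 long, lying flat (mm); origin under its centre. Leave alone.
Things that resemble listed ones, but are neither listed nor needed, are in the scene too. Of the things that look like the blank, the larger one is meant.

How it is judged:
By the outcome, as a careful person would: the job done as asked, in the order asked, and still so for the second after the job is handed in, with the robot touching nothing.
It also fails if it takes over 45 s, if anything falls off the work surface, if the arm or the gripper's body presses on something with over 40 N, if the wrist force passes 120 N, or if a joint passes its speed limit or range.

## Working session

There is one attempt and no reset: what is moved stays moved. The work goes in short steps, Python scripts to look and compute and a tool call to move; the robot and the scene stay as the last step left them, time stands still between calls to the robot, and variables do not carry over. Pictures are saved under pics/ and viewed, and the job is handed in when it is done.

Besides the shell and the picture viewer there is one more tool, called after "Emit:" as name(argument=value, ...) on one line, values as JSON. arm_command: Moves the arm, as the interface text tells. Its arguments: {"type":"object","properties":{"steps":{"type":"array","items":{"type":"array"}},"force":{"type":"number"}},"required":["steps"]}

```bash
mkdir -p pics; ls; python3 - <<'E'
from cell import manip
import cv2
s=manip.read_state();print(s)
for n in("top","side"):
    p,d=manip.camera(n);cv2.imwrite(f"pics/{n}0.png",p[...,::-1]);import numpy as np;np.save(f"{n}0.npy",d)
    print(n,manip.calibration(n))
E
```

```text
pics
{'clock': 0.0, 'joints': array([-1.28063003e+00,  3.00475368e-01,  1.52158029e+00, -1.91708424e-05,
        1.32066711e+00, -6.66037953e-02]), 'qd': array([-2.81918513e-04, -1.38402277e-03, -7.09656984e-05,  6.03098242e-04,
       -1.19172061e-03,  1.10779017e-04]), 'effort': array([ 2.42363712e-03, -5.31799364e+01, -3.52728331e+01,  7.09270779e-02,
        2.44835968e-02, -8.25109078e-05]), 'eef_pos': array([ 192.00488629, -515.12560583,  204.88431466]), 'eef_rot': array([-3.14153597e+00,  1.12884412e-03, -1.21402144e+00]), 'wrist_force': array([-0.31102835,  0.12115545,  0.54434794]), 'moment': array([ 0.0158305 ,  0.0359968 , -0.04040925]), 'finger_gap': 93.93963004173949}
top {'fx': 358.0150007206953, 'fy': 358.0150007206953, 'cx': 256.4865382309832, 'cy': 183.8047666545659, 'R': array([[-1.71759245e-02, -9.99852437e-01, -3.02498322e-04],
       [-9.95712887e-01,  1.71323137e-02, -9.08973665e-02],
       [ 9.08891359e-02, -1.26004483e-03, -9.95860220e-01]]), 't': array([  57.90491243,  546.96444272, 1022.6137316 ])}
side {'fx': 444.3337521046115, 'fy': 444.3337521046115, 'cx': 260.09390557227493, 'cy': 182.75472883196693, 'R': array([[-0.98513694, -0.17150664, -0.00952233],
       [-0.11338527,  0.69092798, -0.7139764 ],
       [ 0.12903093, -0.70228484, -0.70010501]]), 't': array([ 557.11726915,   95.85399103, 1351.23054013])}
```

View pics/top0.png

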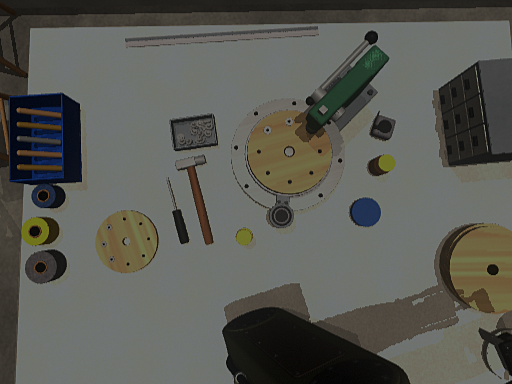

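View pics/side0.png

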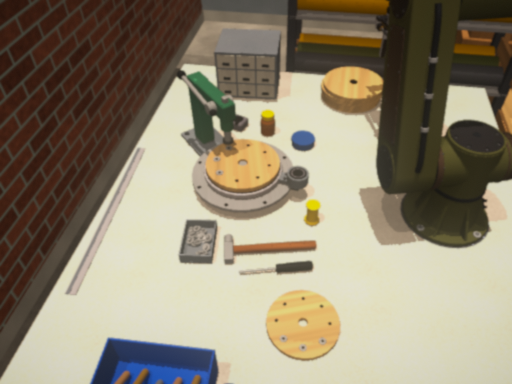

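```bash
cat > h.py <<'E'
import numpy as np,cv2
from cell import manip
def ray(n,u,v,z):
    c=manip.calibration(n);R,t=c["R"],np.array(c["t"])
    d=R.T@np.array([(u-c["cx"])/c["fx"],(v-c["cy"])/c["fy"],1]);o=-R.T@t
    return o+d*(z-o[2])/d[2]
def pix(n,X):
    c=manip.calibration(n);q=c["R"]@np.array(X)+c["t"];return c["fx"]*q[0]/q[2]+c["cx"],c["fy"]*q[1]/q[2]+c["cy"]
def rim(n,p,d,zl=82,zh=93):
    pass
E
python3 - <<'E'
import cv2,numpy as np
from h import *
a=cv2.imread("pics/top0.png");b=cv2.imread("pics/side0.png")
x=cv2.resize(a[80:260,190:410],None,fx=3.6,fy=3.3,interpolation=cv2.INTER_CUBIC)
cv2.imwrite("pics/topc.png",cv2.convertScaleAbs(x,alpha=2))
cv2.imwrite("pics/sidec.png",cv2.resize(b[60:240,170:350],None,fx=3.3,fy=3.3,interpolation=cv2.INTER_CUBIC))
# heights map from depth
for n in("top","side"):
    d=np.load(n+"0.npy");c=manip.calibration(n)
    v,u=np.mgrid[:384,:512];C=np.stack([(u-c["cx"])/c["fx"]*d,(v-c["cy"])/c["fy"]*d,d],-1)
    W=(C-c["t"])@c["R"]
    W[d==0]=0
    print(n); 
    m=(W[...,2]>78)&(W[...,2]<98)
    print(m.sum())
    k,l,st,ce=cv2.connectedComponentsWithStats(m.astype(np.uint8))
    for i in range(1,k):
        if st[i,4]>30: q=W[l==i]; print(st[i],q.mean(0).round(1),q.min(0).round(),q.max(0).round())
E
```

```text
top
7722
[451  77  17  85 368] [ 711.5 -516.9   90.4] [ 596. -536.   78.] [ 834. -503.   98.]
[   9   93   60   89 1163] [694.3 665.3  88.4] [560. 571.  78.] [807. 732.  98.]
[ 247  110   85   84 5252] [629.1 -40.2  84. ] [ 516. -161.   78.] [750.  74.  91.]
[ 17 150  16   6  77] [640.7 691.4  87.7] [634. 675.  78.] [649. 707.  98.]
[377 154  18  17 239] [ 596.2 -311.3   84.6] [ 574. -335.   78.] [ 620. -289.   90.]
[ 17 164  17   6  86] [601.3 687.5  88.2] [594. 671.  79.] [609. 705.  98.]
[269 203  25  25 463] [455.1 -17.2  87.6] [423. -50.  79.] [488.  16.  93.]
side
5482
[  0   0 107 104 595] [1589.  -609.1   88.3] [ 1579. -1186.    78.] [1599. -222.   98.]
[217  76  61   8 252] [ 709.9 -519.8   88.5] [ 591. -548.   78.] [ 829. -502.   98.]
[262 110  13   9 102] [ 590.1 -309.2   85.4] [ 568. -335.   78.] [ 612. -286.   92.]
[193 118  21  12  96] [ 799.7 -208.1   88.4] [ 770. -233.   79.] [ 845. -189.   98.]
[ 206  139   74   51 2931] [626.2 -35.5  84.5] [ 512. -163.   78.] [745.  74.  91.]
[287 166  22  18 304] [450.  -13.7  87.5] [418. -52.  78.] [484.  17.  94.]
[423 191  62  29 372] [ 9.4 54.4 87.8] [-88.  -9.  78.] [81. 83. 98.]
[ 92 338 124  46 666] [701.9 599.   88.6] [559. 575.  78.] [800. 682.  98.]
```

View pics/topc.png

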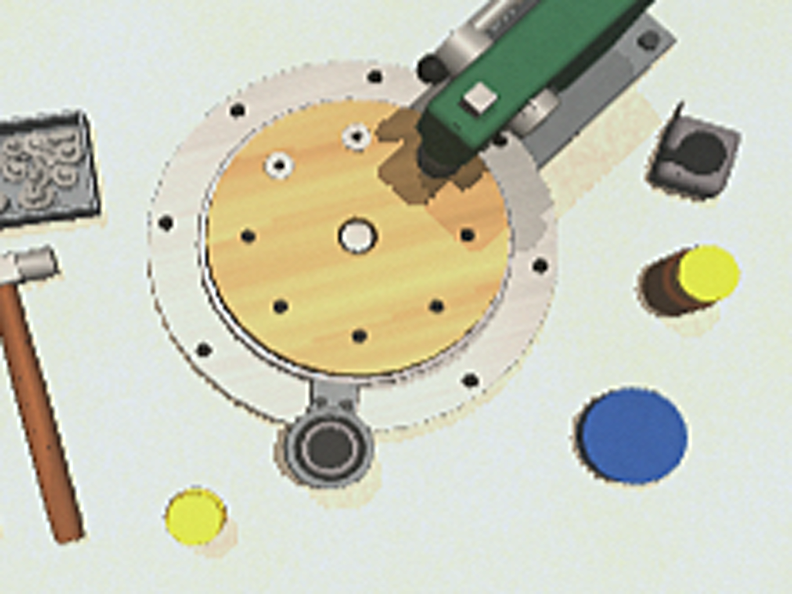

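View pics/sidec.png

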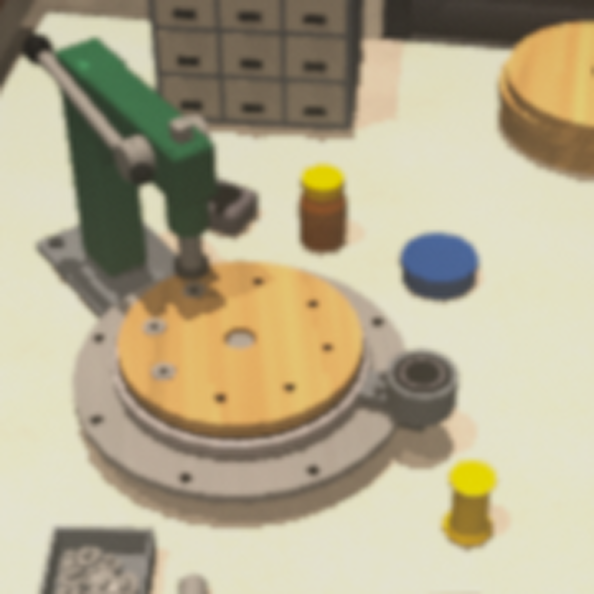

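Emit:
arm_command(steps=[[0,[-2.5,-2.8,0],0],[0,[-2.5,-2.8,0],0],[0,[-2.5,-2.8,0],0],[0,[-2.5,-2.8,0],0],[0,[-2.5,-2.8,0],0]], force=20)

```text
clock: 0.52
eef_pos: [279.9, -347.6, 205.2]
eef_rot: [3.142, 0.0, -1.214]
wrist_force: [1.3, -0.6, 0.3]
finger_gap: 64.1
```

Emit:
arm_command(steps=[[0,[-2.5,-2.8,0],0],[0,[-2.5,-2.8,0],0],[0,[-2.5,-2.8,0],0],[0,[-2.5,-2.8,0],0],[0,[-2.5,-2.8,0],0]])

```text
clock: 0.93
eef_pos: [367.5, -181.5, 205.4]
eef_rot: [-3.142, -0.0, -1.214]
wrist_force: [-0.2, -0.8, -0.2]
finger_gap: 30.7
```

Emit:
arm_command(steps=[[0,[-2.5,-2.8,0],0],[0,[-2.5,-2.8,0],0],[0,[-2.5,-2.8,0],0],[0,[-2.5,-2.8,0],0],[0,[-2.5,-2.7,0],0]])

```text
clock: 1.35
eef_pos: [454.2, -15.6, 205.4]
eef_rot: [3.142, 0.0, -1.214]
wrist_force: [0.6, -0.8, 0.6]
finger_gap: 1.0
```

Emit:
arm_command(steps=[[0,[0,0,1],-0.12],[0,[0,0,1],-0.12],[0,[0,0,1],-0.12],[0,[0,0,1],-0.12],[0,[0,0,1],-0.12]])

```text
clock: 1.77
eef_pos: [453.6, -17.5, 154.8]
eef_rot: [3.141, 0.0, -0.608]
wrist_force: [0.2, 0.2, -0.8]
finger_gap: 0.5
```

Emit:
arm_command(steps=[[0,[0,0,1],-0.12],[0,[0,0,1],-0.12],[0,[0,0,0],-0.12],[0,[0,0,0],-0.103],[0,[0,0,0],0]])

```text
clock: 2.18
eef_pos: [453.5, -17.6, 135.1]
eef_rot: [3.142, 0.001, -0.146]
wrist_force: [0.1, -0.3, 0.4]
finger_gap: 0.5
```

Emit:
arm_command(steps=[[0,[0,0,1],0],[0,[0,0,1],0],[0,[0,0,1],0],[0,[0,0,0.5],0],[0,[0,0,0],0]])

```text
clock: 2.6
eef_pos: [453.0, -17.5, 98.8]
eef_rot: [3.141, 0.003, -0.152]
wrist_force: [1.0, 0.6, -0.0]
finger_gap: 0.4
```

```bash
python3 - <<'E'
from h import *
s=manip.read_state();print(s["eef_pos"],s["clock"])
for n in("top","side"):
    p,d=manip.camera(n);a=p[...,::-1].copy();np.save(n+"1.npy",d)
    u,v=pix(n,s["eef_pos"]);print(n,u,v)
    u,v=int(u),int(v)
    r=a[v-60:v+60,u-60:u+60];x=cv2.resize(r,None,fx=5,fy=5,interpolation=cv2.INTER_CUBIC)
    cv2.circle(x,(300,300),3,(0,0,255),1)
    cv2.imwrite(f"pics/{n}1.png",cv2.convertScaleAbs(x,alpha=1.5 if n=="top" else 1))
E
```

```text
[452.95635647 -17.53508652  98.82319969] 2.6
top 281.5662180179428 215.94513320143045
side 297.1959239648231 170.21517871367246
```

View pics/top1.png

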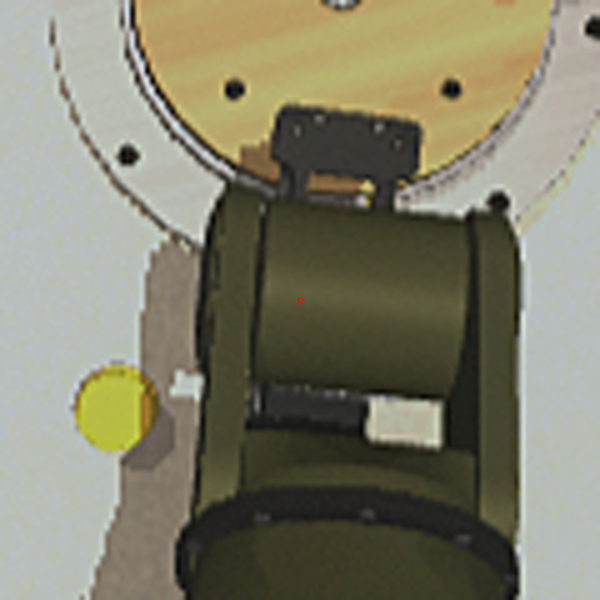

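View pics/side1.png

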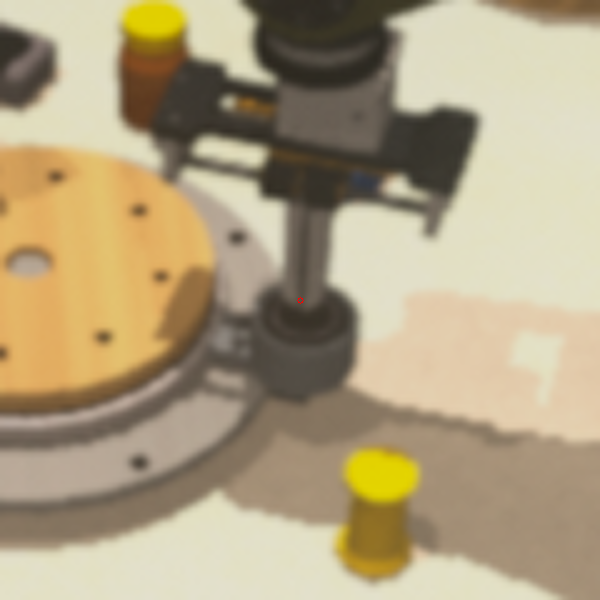

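Emit:
arm_command(steps=[[0,[0,0,0.6],0],[0,[0,0,0.6],0],[0,[0,0,0.4],0],[0,[0,0,0.4],0],[0,[0,0,0],0]])

```text
clock: 3.12
eef_pos: [454.1, -17.7, 80.2]
eef_rot: [-3.142, -0.001, -0.151]
wrist_force: [-1.3, 0.8, 9.3]
finger_gap: 0.6
```

Emit:
arm_command(steps=[[0,[0,0,0.2],0],[0,[0,0,0.2],0],[0,[0,0,0],0]])

```text
clock: 3.37
eef_pos: [454.1, -17.7, 76.6]
eef_rot: [-3.142, -0.001, -0.151]
wrist_force: [-0.9, -0.1, 9.9]
finger_gap: 0.7
```

Emit:
arm_command(steps=[[0,[0.01,0.72,0],-0.04],[0,[0.01,0.72,0],-0.04],[0,[0.02,0.72,0],-0.04],[0,[0.02,0.72,0],-0.04],[0,[0.01,0.72,0],-0.04]])

```text
clock: 3.78
eef_pos: [452.7, -53.6, 77.1]
eef_rot: [-3.141, -0.002, 0.051]
wrist_force: [1.8, 3.7, 10.1]
finger_gap: 0.4
```

```bash
cat >> h.py <<'E'
def snap(tag):
    s=manip.read_state();print(s["eef_pos"],s["clock"],s["wrist_force"])
    A=np.array([631,-43.5]);r=s["eef_pos"][:2]-A;print("R",np.hypot(*r),"tcp turn",np.arctan2(r[1],r[0])%(2*np.pi)-2.9906)
    out=[]
    for n in("top","side"):
        p,d=manip.camera(n);a=p[...,::-1].copy();cv2.imwrite(f"pics/{n}_{tag}_raw.png",a);np.save(f"{n}_{tag}.npy",d)
        r=a[80:260,200:380] if n=="top" else a[90:250,180:340]
        x=cv2.resize(r,(600,600),interpolation=cv2.INTER_CUBIC)
        if n=="top": x=cv2.convertScaleAbs(x,alpha=1.6)
        out.append(x)
    for n,x in zip(("top","side"),out): cv2.imwrite(f"pics/{n}_{tag}.png",x)
E
python3 -c "
from h import *;snap('a')"
```

```text
[452.65727615 -53.64729731  77.07424897] 3.7833 [ 1.81123937  3.72418021 10.08327104]
R 178.63116970967047 tcp turn 0.207829109741827
```

View pics/side_a.png

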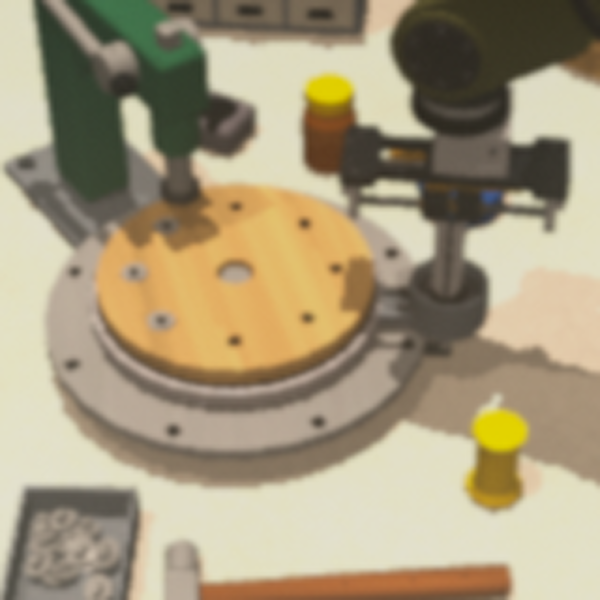

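View pics/top_a.png

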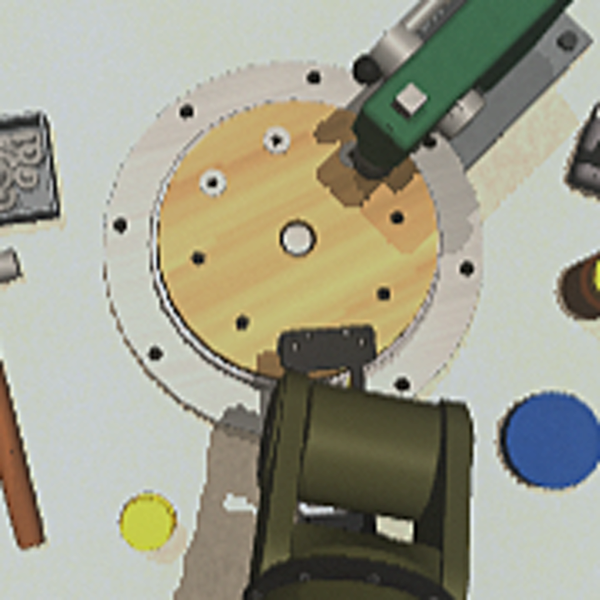

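```bash
cat >> h.py <<'E'
def bores(f,show=True):
    a=cv2.imread(f);g=cv2.cvtColor(a,cv2.COLOR_BGR2GRAY)
    A=np.array([633,-43.5]);P=[]
    bh=cv2.morphologyEx(g,cv2.MORPH_BLACKHAT,np.ones((9,9)))
    k,l,st,ce=cv2.connectedComponentsWithStats((bh>45).astype(np.uint8))
    for i in range(1,k):
        if not 2<=st[i,4]<=40: continue
        m=l==i;vv,uu=np.nonzero(m);w=bh[m].astype(float)
        X=ray("top",(uu*w).sum()/w.sum(),(vv*w).sum()/w.sum(),84)[:2];r=np.hypot(*(X-A))
        if 75<r<96: P.append(X)
    P=np.array(P);d=P-A;th=np.degrees(np.arctan2(d[:,1],d[:,0]))
    ph=np.angle(np.exp(1j*np.radians(th*8)).mean())/8
    return np.round(th,1),np.hypot(*d.T).round(1),np.degrees(ph)
E
python3 -c "
from h import *
print(bores('pics/top0.png'));print(bores('pics/top_a_raw.png'))"
```

```text
(array([ -14.5,   -0.6,   44.3,  -64. ,  -91.1,   89.5,  134.1, -136.1,
        179.2]), array([90.1, 84.9, 85.7, 90.3, 84. , 85.3, 85.5, 85. , 85.4]), np.float64(-2.6134764196639595))
(array([ -15.1,   11. ,   56. ,  -63.8,  -79.5,  101. , -124.9,  145.6,
        171.2,  175.9]), array([91.4, 85. , 85.5, 92.8, 84.7, 85.7, 85. , 85.9, 90.3, 87.2]), np.float64(10.6852287823286))
```

Emit:
arm_command(steps=[[0,[0.01,0.72,0],-0.04],[0,[0.01,0.72,0],-0.04],[0,[0.02,0.72,0],-0.04],[0,[0.02,0.72,0],-0.04],[0,[0.01,0.72,0],-0.04]])

```text
clock: 4.3
eef_pos: [458.4, -89.2, 77.3]
eef_rot: [3.141, -0.003, 0.251]
wrist_force: [4.7, 5.5, 10.4]
finger_gap: 0.3
```

Emit:
arm_command(steps=[[0,[0.01,0.72,0],-0.04],[0,[0.01,0.72,0],-0.04],[0,[0.02,0.72,0],-0.04],[0,[0.02,0.72,0],-0.04],[0,[0.01,0.54,0],-0.03]])

```text
clock: 4.72
eef_pos: [470.4, -121.4, 77.4]
eef_rot: [3.14, -0.004, 0.441]
wrist_force: [4.7, 6.5, 10.0]
finger_gap: 0.6
```

```bash
sed -i 's/75<r<96/82.5<r<88/' h.py; python3 -c "
from h import *;snap('b')
print(bores('pics/top0.png'));print(bores('pics/top_a_raw.png'));print(bores('pics/top_b_raw.png'))"
```

```text
[ 470.40995197 -121.4101213    77.38340812] 4.7167 [ 4.71048509  6.47904073 10.00747358]
R 178.49131779606083 tcp turn 0.6026891344226768
(array([  -0.6,   44.3,  -91.1,   89.5,  134.1, -136.1,  179.2]), array([84.9, 85.7, 84. , 85.3, 85.5, 85. , 85.4]), np.float64(-0.7982850665325605))
(array([  11. ,   56. ,  -79.5,  101. , -124.9,  145.6,  175.9]), array([85. , 85.5, 84.7, 85.7, 85. , 85.9, 87.2]), np.float64(9.569562888250891))
(array([  33.1,   78.1, -102.1,  123. ,  167.9]), array([85.2, 85.1, 84.5, 85.6, 85.2]), np.float64(-12.002893736897885))
```

View pics/side_b.png

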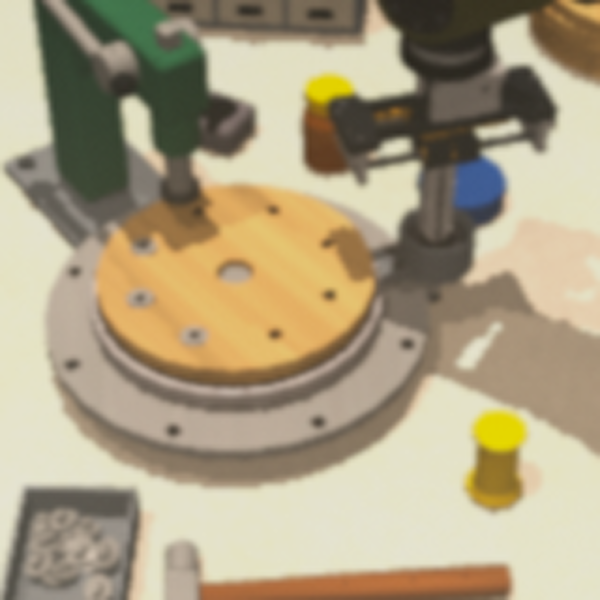

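Emit:
arm_command(steps=[[0,[0.01,0.72,0],-0.04],[0,[0.01,0.72,0],-0.04],[0,[0.02,0.54,0],-0.03],[0,[0.02,0.54,0],-0.03],[0,[0.01,0.36,0],-0.02]])

```text
clock: 5.23
eef_pos: [484.6, -146.1, 77.3]
eef_rot: [3.14, -0.003, 0.6]
wrist_force: [3.5, 5.6, 9.1]
finger_gap: 0.4
```

Emit:
arm_command(steps=[[0,[0,0,0],0]])

```text
clock: 5.32
eef_pos: [484.9, -146.5, 77.4]
eef_rot: [3.139, -0.003, 0.6]
wrist_force: [5.6, 0.4, 10.3]
finger_gap: 0.4
```

```bash
python3 -c "
from h import *;snap('c')
print(bores('pics/top_c_raw.png'));"
```

```text
[ 484.90589524 -146.47111136   77.38467869] 5.3167 [ 5.64456072  0.42947665 10.3200724 ]
R 178.73594272250165 tcp turn 0.7649510652257665
(array([  -2.5,   42.5,   87.4,  -92.9,  132.4, -137.9,  177.2]), array([85.1, 85. , 85.7, 84.7, 85.5, 83.5, 85.7]), np.float64(-2.692239324594199))
```

View pics/side_c.png

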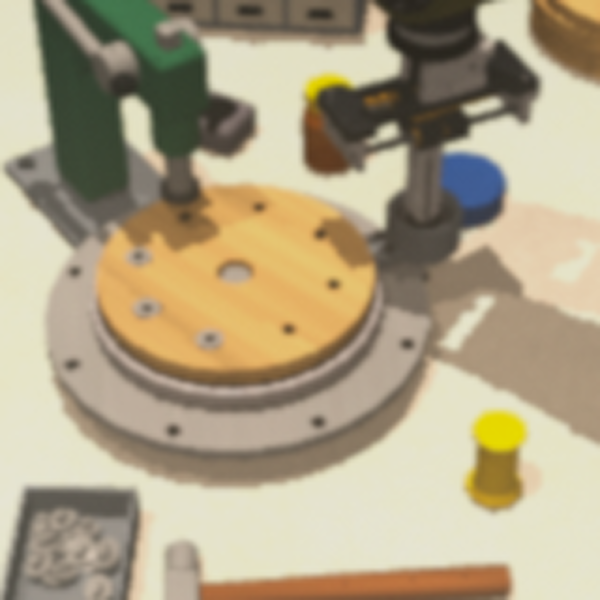

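Emit:
arm_command(steps=[[0,[0,0.18,0],-0.01],[0,[0.01,0.18,0],-0.01],[0,[0,0.18,0],-0.01],[0,[0,0,0],0],[0,[0,0,0],0]])

```text
clock: 5.83
eef_pos: [487.8, -150.4, 77.3]
eef_rot: [3.139, -0.003, 0.629]
wrist_force: [3.7, 4.1, 9.3]
finger_gap: 0.2
```

```bash
python3 -c "
from h import *;snap('d')
a=bores('pics/top0.png');b=bores('pics/top_d_raw.png');print(b)
print(np.round(((b[0][:,None]-a[0][None]))%45,1))"
```

```text
[ 487.75682751 -150.35220138   77.34619843] 5.8333 [3.68552236 4.13060423 9.2787927 ]
R 178.70646156516622 tcp turn 0.7918965260690958
(array([ -1.1,  44.2, -91.5,  89.2, 134. , 178.8]), array([85.1, 85.6, 84.6, 85.2, 85.7, 85.5]), np.float64(-1.0725850696775037))
[[44.5 44.6  0.  44.4 44.8  0.  44.7]
 [44.8 44.9  0.3 44.7  0.1  0.3  0. ]
 [44.1 44.2 44.6 44.  44.4 44.6 44.3]
 [44.8 44.9  0.3 44.7  0.1  0.3  0. ]
 [44.6 44.7  0.1 44.5 44.9  0.1 44.8]
 [44.4 44.5 44.9 44.3 44.7 44.9 44.6]]
```

Emit:
arm_command(steps=[[0,[0,0,-0.2],0],[0,[0,0,-0.2],0],[0,[0,0,-0.2],0],[0,[0,0,-0.2],0]])

```text
clock: 6.27
eef_pos: [487.7, -150.4, 85.3]
eef_rot: [3.139, -0.003, 0.629]
wrist_force: [3.3, 2.2, 7.3]
finger_gap: 0.3
```

Emit:
arm_command(steps=[[0,[0,0,-0.2],0],[0,[0,0,-0.3],0],[0,[0,0,-1],0],[0,[0,0,-3],0],[0,[0,0,-3],0]])

```text
clock: 6.68
eef_pos: [485.5, -150.2, 159.7]
eef_rot: [-3.139, 0.002, 0.629]
wrist_force: [0.3, -1.1, -0.1]
finger_gap: 0.3
```

Emit:
arm_command(steps=[[0,[-3.5,0,0],0],[0,[-3.5,0,0],0],[0,[-3.5,0,0],0],[0,[-2,0,0],0],[0,[0,0,0],0]])

```text
clock: 7.1
eef_pos: [382.9, -225.5, 159.8]
eef_rot: [-3.141, 0.001, 0.626]
wrist_force: [-0.4, 0.2, -0.8]
finger_gap: 0.3
```

Emit:
arm_command(steps=[[0,[0,3.5,-1],0],[0,[0,3.5,-1],0],[0,[0,3.5,0],0],[0,[0,3.5,0],0],[0,[0,0,0],0]])

```text
clock: 7.52
eef_pos: [469.7, -340.2, 178.1]
eef_rot: [-3.141, 0.001, 0.628]
wrist_force: [-0.9, 1.4, 0.5]
finger_gap: 0.5
```

```bash
python3 -c "
from h import *;snap('e')
a=bores('pics/top0.png');b=bores('pics/top_e_raw.png');print(b)
for n in('top','side'):
    for t in ('0','_e'):
        d=np.load(n+t+'.npy');c=manip.calibration(n)
        v,u=np.mgrid[:384,:512];C=np.stack([(u-c['cx'])/c['fx']*d,(v-c['cy'])/c['fy']*d,d],-1);W=(C-c['t'])@c['R']
        m=(W[...,2]>80)&(W[...,2]<96)&(d>0)
        k,l,st,ce=cv2.connectedComponentsWithStats(m.astype(np.uint8))
        for i in range(1,k):
            q=W[l==i];w=q.mean(0)
            if 150<st[i,4]<700 and 400<w[0]<520 and abs(w[1])<220:
                e=(q.max(0)+q.min(0))/2
                inn=np.hypot(*(q[:,:2]-w[:2]).T)<15
                print(n,t,st[i,4],w.round(1),e.round(1),'inner z',q[inn][:,2].mean().round(1),'rim z',q[~inn][:,2].mean().round(1), 'ang from axis',np.degrees(np.arctan2(w[1]+43.5,w[0]-(633 if n=='top' else 628))))
"
```

```text
[ 469.68553787 -340.24223032  178.10980775] 7.5167 [-0.87662668  1.38906266  0.50330458]
R 337.75480300139526 tcp turn 1.2238586627271553
(array([  -1. ,   44.3,  -91.5,   89.2,  134. , -136.7,  178.9]), array([84.9, 85.7, 84.7, 85.2, 85.7, 84.8, 85.3]), np.float64(-1.1136395804369215))
top 0 460 [455.2 -17.2  87.6] [455.6 -17.   87.6] inner z 87.6 rim z 87.6 ang from axis 171.59145700208649
top _e 471 [ 488.1 -149.4   87.6] [ 489.  -149.5   86.7] inner z 87.9 rim z 87.5 ang from axis -143.8505847854952
side 0 299 [450.2 -14.1  87.6] [451.1 -17.5  87.2] inner z 88.6 rim z 87.4 ang from axis 170.61171769199962
side _e 251 [ 483.  -146.8   88. ] [ 483.7 -151.1   87.1] inner z 89.3 rim z 87.7 ang from axis -144.53547378999463
```

View pics/top_e.png

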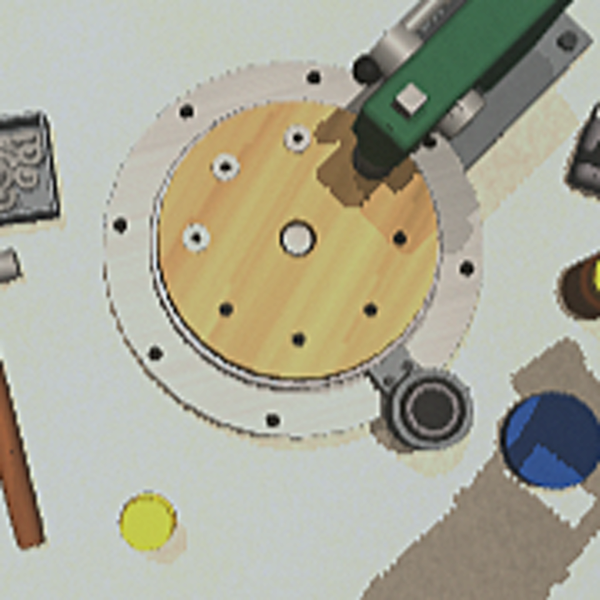

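View pics/side_e.png

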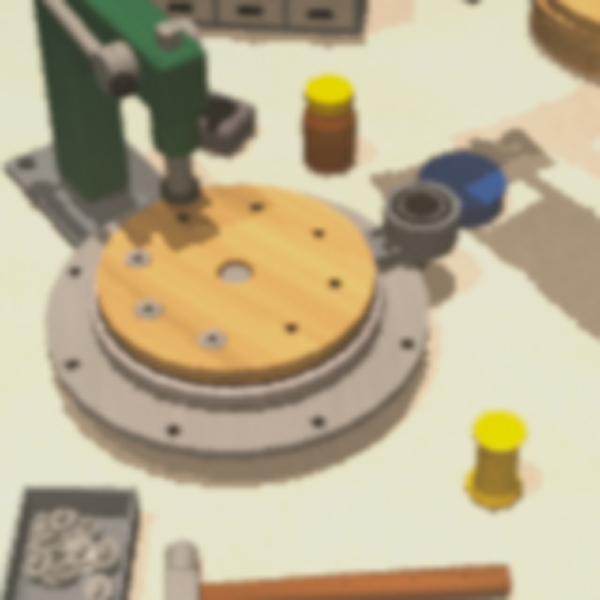

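The pictures show the pad flush with the rim. The collar sits 44.6° round, at pixel (430,405) in the top crop, and an empty bore is under the ram at (183,217) in the side crop. The things around the table are where they were.

```bash
python3 -c "
from cell import manip
print(manip.sign_off())"
```

```text
the job is handed in; nothing more can be done
None
```

The table is one hole further anticlockwise with the plunger home, and the next empty bore is under the ram. With the fingers shut, I pushed the pad about 11 mm down, turned the table in stages without going backwards, and lifted straight off. I handed it in at about 7.6 s, with the gripper well clear.

**Turn:** The blank's bores measure about 44.7° of turn and the collar 44.6° in the top view, both within the ±0.57° locked play of 45°. I didn't test the lock by pushing the table. The side view gave 44.9°, but the two cameras differ by about 5 mm in x.

**Plunger:** The pad was still pushing up at 7 N when the fingertips reached 85 mm. Riding under the ring it would have stopped at 80 mm, so the peg is in the hole. Afterwards the depth images put the pad flush with the rim in both views: 87.9 mm against 87.5 mm from the top, and 89.3 mm against 87.7 mm from the side.

**Surroundings:** In the last pictures the blank lies flat and centred. The jar, spool, tin and hammer look unmoved by eye; I didn't measure them. The tape measure and screwdriver lie mostly outside those crops, so I didn't check them, but the arm never went near them. The highest wrist force I read was about 13 N.

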